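# Swap the board on the inspection turntable

### The arm

A 6-joint arm with a two-finger parallel gripper is mounted at the origin on the work surface. World frame = base frame: x ahead of the robot, y to its left, z up, the work surface at z = 0. Lengths are in m, angles in degrees, forces in N, time in s.
With the tool pointing down it reaches from about 0.375 to 0.9 m from the base axis. Payload 3.1 kg.
Tool frame: the origin (TCP) lies on the centre line of the jaws, within the pads' length; the fingertips stand 19 mm ahead of it and the grasp point (between the pads) is the TCP (tips_ahead is the distance from the TCP to the fingertips, in m); z points along the fingers, y is the line along which they close (so a half turn about z gives the same grasp; the last joint's range is limited). The gripper opens to 87 mm and grips with 3 to 60 N. Pads are 19 mm wide; open, the fingers measure 117 mm over their backs; the gripper's body (75 mm by 190 mm) begins 51 mm behind the grasp point.
Start: joints at [-73.94, 30.224, 82.088, -0, 67.689, -10.227], TCP at [0.277, -0.56, 0.242] pointing down, gripper open.
Joint ranges: [-176.69, 176.69], [-43.24, 126.21], [12.49, 139.97], [-82, 262], [0, 151.66], [-163.58, 163.58]. Speed limits (degrees/s): [159.86, 159.86, 180, 180, 180, 180].

### API

Orientations are given as a 3x3 rotation matrix whose columns are the frame's x, y, z axes.
In Python, from rig import read_state, capture, hand_in, trace, landmark_of, tips_ahead gives the robot as it stands.
- The arm moves only by the shell command python3 -m jog 'ROWS'. ROWS is JSON, a list of rows, each an object of numbers: "tx", "ty", "tz": the shift along the tool's x, y, z in cm; "roll": the turn about the tool's z in rad; "jaw": the opening, from 0 (shut) to 1 (fully open). A call has 1 to 8 rows; each row shifts and turns the commanded pose from where the row before left it, along the tool's axes as they then stand; what a row does not reach is not made up. A row lasts 1/10 s, in which the tool goes at most 50 mm and 8.59 degrees, less where a joint would pass 70% of its speed; a pose out of reach is approached as far as the arm can. A call with a gripper value outside its range is refused whole. The fingers move at their own pace and stop on an object; the grip force is fixed at half the most. Time passes only in rows, so rows that do not move let the fingers close. It gives the time, the measured TCP pose, the force, the opening and the grip force at its end, in the units of the state.
- read_state(): the state, without advancing time (a new reading comes with each control period).
- capture(name): name is "side" or "top"; returns a dict with "img" (384x512x3 uint8, red, green, blue), "vertical_fov" (degrees; the focal length in pixels is half the picture's height over the tangent of half this angle, whatever the lens; pixels are square), "cx", "cy" (the principal point, pixels), "k1" (the pictures are not rectified: a ray, as slopes to the right and down, at radius r is drawn at 1 + k1 r^2 times it, then the intrinsics apply), "cam_to_world" (4x4, takes a point from camera to world coordinates). Camera axes: x right, y up, looking along -z (the intrinsics and any distortion apply to the point x, -y, -z); pixel columns grow to the right and rows downward; lengths in m; the calibration is good to about 2 mm. A picture is of the moment at which its call begins. There is no depth.
- hand_in(): hands the job in; it is judged then, once.
Trained networks look in the newest picture that a camera, given by its name, has taken for a name from the list of things; names that differ only in an ending like _2 or _b are one class to them, and where a whole thing is asked for, a point or a joint stands for the part that bears it (a point fixed in the world has none). Each returns a list of dicts, best first, with "p" (0 to 1); they miss things now and then, are a little off and sometimes report something else, mostly with a low value. They report only what shows in the picture. A call takes as long as a camera call. They do not tell look-alikes from the thing itself.
- trace(camera, thing): "pixels" (384x512 bool, what is visible of it) and "bbox" ([left, top, width, height] in pixels, round what is visible of it).
- landmark_of(camera, thing): "point" ([row, column] in pixels: a listed point, or the origin of a listed thing).
The state is a dict: "time_s": time; "joint_positions": joint angles; "qvel": joint speeds; "tau": joint torques, N m; "position": TCP position; "tcp_rot": TCP orientation; "force": force on the tool from outside, world axes, zero at the start; "moment": the same for the moment, N m; "opening": opening from 0.0 (shut) to 1.0 (fully open); "grasp_force": force on a finger pad.
Only numpy, scipy, OpenCV 4.12 (cv2) and the standard library are available. Lean on these libraries where they do the work, as an engineer would, in place of code of your own. Each camera call takes 0.05 s, during which the arm holds its last target. There are 200 camera calls.

### The job

Change over the circuit board on the inspection turntable: lay the inspected board from the turntable flat in the empty tray, with its long side roughly along the tray's long side, and put the board that waits on the blue mat flat on the middle of the turntable (within about a centimetre). The metal shield lying loose on the waiting board must come off it and lie flat in the round steel dish. Set things down rather than drop them, keep off the microscope, and leave the bottle, the spool, the screwdriver and the board already in the other tray where they are.

Things in the scene. Friction and masses are not known exactly. Their poses are not given: they have to be found in the camera images.
- turntable: Inspection turntable: black foot 90 mm across fixed to the bench, carrying a grey round platter 124 mm across that spins freely about the vertical axis through the origin. Origin at the centre of the foot's underside; the platter's flat top is 30 mm above it.
- tray_empty: The empty black parts tray, fixed to the bench, an open box 126 x 106 x 12 mm (x, y, z) outside with 3 mm walls and a 3 mm floor. Origin at the centre of its underside, x along its long side.
- tray_full: The other, identical black tray (126 x 106 x 12 mm), which already holds a finished board. Origin at the centre of its underside, x along its long side.
- dish: Round steel dish, fixed to the bench, 110 mm across the rim, 100 mm across the foot, 14 mm high; walls 3 mm, floor 4 mm thick. Origin at the centre of its underside.
- mat: Blue repair mat, fixed, 140 x 110 x 3 mm (x, y, z). Origin at the centre of its underside.
- old_board: The inspected circuit board: green, 60 x 36 x 5 mm (x, y, z), chips on its top; origin at the centre of its underside, x along the long side, z up. It starts on the turntable's platter.
- new_board: The waiting circuit board: green, 60 x 36 x 5 mm (x, y, z), chips on its top; origin at the centre of its underside, x along the long side, z up. It starts on the blue mat, with the shield on top of it.
- shield: Shield: flat plain metal piece, 30 x 22 x 6 mm (x, y, z), lying on top of the waiting board. Origin at the centre of its underside, x along its long side.
- done_board: The finished circuit board: green, 60 x 36 x 5 mm (x, y, z), chips on its top; origin at the centre of its underside, x along the long side, z up. It lies in the other tray and stays there.
- microscope: Small digital microscope, a fixed obstacle: foot 72 mm across, 14 mm high; vertical pillar 20 mm across, 175 mm high, at the origin (collar 36 mm across at 118 to 152 mm, with a knob reaching 32 mm to +y); an arm at 125 to 145 mm height reaches along its +x to the head, 42 mm across, centred 95 mm from the pillar, at 78 to 175 mm height. Origin at the centre of the underside.
- flux_bottle: Bystander: white bottle, 34 mm across, 95 mm high, standing. Origin at the centre of its underside.
- solder_spool: Bystander: grey spool, 44 mm across, 42 mm high, standing on its flange. Origin at the centre of its underside.
- screwdriver: Bystander: screwdriver about 130 mm long and 25 mm thick lying along its x axis.
Not all that is in view belongs to the job. What is shaped like the old_board but yellow is not meant.

How it is judged (in metres and radians):
At the end, for the whole second after the job is handed in: Inspected board flat in the empty tray (tilt < 0.08 rad, long sides within 0.30 rad); waiting board flat on the platter within 15 mm of its axis; shield flat (tilt < 0.12 rad) on the dish floor within 40 mm of its centre; all released and at rest (z of old_board in the frame of tray_empty between 0 and 0.006 m and x of old_board in the frame of tray_empty between -0.05 and 0.05 m and y of old_board in the frame of tray_empty between -0.045 and 0.045 m and angle between each of old_board, new_board's own z axis and vertical below 0.08 rad and angle between the x axis of old_board and the x axis of tray_empty, either way round below 0.3 rad and linear speed of each of old_board, new_board, shield below 0.02 m/s and angular speed of each of old_board, new_board, shield below 0.2 rad/s and horizontal distance between new_board and turntable below 0.015 m and z of new_board in the frame of turntable between 0.027 and 0.034 m and horizontal distance between shield and dish below 0.04 m and z of shield in the frame of dish between 0.001 and 0.008 m and angle between shield's own z axis and vertical below 0.12 rad); the robot touches nothing.
It fails at once if the bottle, spool, screwdriver or finished board is moved by more than 15 mm (distance of any of flux_bottle, solder_spool, screwdriver, done_board from where it was at the start of the episode above 0.015 m).
It fails at once if the arm or gripper presses on the microscope with more than 3 N (contact force between any of the arm, the fingers and microscope above 3 N).
It fails at once if a board or the shield is let go in mid-air, more than 60 mm above the bench ((height (world z) of old_board above 0.06 m and contact force between the fingers and old_board below 0.01 N) or (height (world z) of new_board above 0.06 m and contact force between the fingers and new_board below 0.01 N) or (height (world z) of shield above 0.06 m and contact force between the fingers and shield below 0.01 N)).
It also fails if it takes over 72 s, if anything falls off the work surface, if the arm or the gripper's body presses on something with over 40 N, if the wrist force passes 120 N, or if a joint passes its speed limit or range.

## Working session

There is one attempt and no reset: what is moved stays moved. The work goes in short steps, Python scripts to look and compute and a shell command to move; the robot and the scene stay as the last step left them, time stands still between calls to the robot, and variables do not carry over. Pictures are saved under pics/ and viewed, at most 10 in all, crops included, and the job is handed in when it is done.

```bash
ls; mkdir -p pics; cat > h.py <<'E'
import numpy as np, cv2
from rig import *
def cam(n):
    c=capture(n); return c
def KD(c):
    f=192/np.tan(np.radians(c['vertical_fov'])/2)
    return np.array([[f,0,c['cx']],[0,f,c['cy']],[0,0,1.]]), np.array([c['k1'],0,0,0,0.])
def w(c,pts,z):
    """pts (col,row) -> world at height z"""
    K,D=KD(c); p=np.atleast_2d(np.array(pts,float))
    u=cv2.undistortPointsIter(p[:,None],K,D,None,None,(3,60,1e-9))[:,0] if hasattr(cv2,'undistortPointsIter') else cv2.undistortPoints(p[:,None],K,D)[:,0]
    d=np.c_[u[:,0],-u[:,1],-np.ones(len(u))]@c['cam_to_world'][:3,:3].T
    o=c['cam_to_world'][:3,3]
    return o+d*((z-o[2])/d[:,2])[:,None]
def rect(c,mask,z):
    """min area rect of a mask in world at height z -> centre, (long, short), yaw of long side deg"""
    cn=max(cv2.findContours(mask.astype(np.uint8),0,cv2.CHAIN_APPROX_NONE)[0],key=cv2.contourArea)[:,0]
    P=w(c,cn,z)[:,:2]*1000
    (a,b),(l,s),t=cv2.minAreaRect(P.astype(np.float32))
    if l<s:l,s,t=s,l,t+90
    return np.round([a,b,l,s,(t+90)%180-90],1)
E
python3 - <<'E'
from h import *
for n in('top','side'):
    c=cam(n); cv2.imwrite(f'pics/{n}0.png',c['img'][:,:,::-1])
    print(n,np.round(c['cam_to_world'],3).tolist(),c['vertical_fov'],c['cx'],c['cy'],c['k1'])
    for t,z in dict(turntable=.03,tray_empty=.012,dish=.014,mat=.003,old_board=.035,shield=.014,microscope=.0,flux_bottle=.095,solder_spool=.042,screwdriver=.012).items():
        for q in trace(n,t)[:4]: print(t,round(q['p'],2),q['bbox'],rect(c,q['pixels'],z) if n=='top' else '')
print(read_state())
E
```

```text
pics
top [[0.023, 0.995, -0.095, 0.363], [-1.0, 0.024, 0.007, -0.049], [0.009, 0.095, 0.995, 1.31], [0.0, 0.0, 0.0, 1.0]] 45.60011250936033 264.1072140513808 188.2639574253268 -0.10099455018703378
turntable 0.71 [349.7, 187.8, 41.0, 44.3] [ 428.6 -353.   119.7  117.8   45.6]
turntable 0.39 [297.8, 127.7, 9.7, 16.1] [ 635.6 -169.8   52.5   31.5    0.8]
tray_empty 0.67 [167.0, 106.0, 50.6, 56.1] [641.2 159.3 129.2 112.7 -29.6]
dish 0.85 [231.8, 178.8, 39.2, 35.2] [463.1 -24.1 108.2 105.6 -88.6]
mat 0.59 [85.1, 168.2, 40.9, 55.3] [451.5 402.9 139.8 110.2   6.9]
mat 0.15 [230.7, 178.2, 40.2, 36.0] [464.  -23.9 109.2 106.5 -88.6]
old_board 0.68 [362.9, 205.8, 15.8, 20.2] [ 416.8 -355.4   57.5   34.7   40.8]
old_board 0.67 [412.2, 210.2, 17.2, 14.7] [ 411.7 -504.3   59.2   37.   -68.5]
microscope 0.67 [235.4, 63.7, 32.3, 70.1] [760.2 -14.9 210.   75.2  -4.1]
flux_bottle 0.55 [298.3, 197.0, 15.2, 12.6] [ 444.2 -172.9   32.2   29.4  -88.7]
flux_bottle 0.33 [298.0, 126.6, 10.5, 20.2] [ 620.4 -162.3   52.4   32.7    1.5]
solder_spool 0.68 [170.7, 188.7, 15.1, 19.5] [453.  181.7  49.2  44.8  65
[... 857 characters left out ...]
.34822815e-03,
        6.76877242e+01, -1.02258647e+01]), 'qvel': array([-0.08598458, -0.08820686,  0.05986267, -0.02167126, -0.1528254 ,
        0.0436489 ]), 'tau': array([-1.55795187e-03, -4.40030515e+01, -1.76987886e+01,  6.32582442e-02,
        5.05793304e-02, -1.26004926e-05]), 'position': array([ 0.27682683, -0.56034087,  0.24155941]), 'tcp_rot': array([[ 8.96604567e-01,  4.42832076e-01,  4.78375463e-05],
       [ 4.42832078e-01, -8.96604567e-01, -2.91168561e-05],
       [ 2.99974847e-05,  4.72903062e-05, -9.99999998e-01]]), 'force': array([-0.28076431,  0.43894746, -0.18765749]), 'moment': array([0.06234008, 0.00937407, 0.02404173]), 'grasp_force': 0.0, 'opening': 1.0011176354434757}
```

```bash
python3 - <<'E'
import cv2
a=cv2.imread('pics/top0.png')
cv2.imwrite('pics/a.png',cv2.resize(a[60:270,70:470],(800,420),interpolation=cv2.INTER_CUBIC))
b=cv2.resize(a[180:240,340:440],(700,420),interpolation=cv2.INTER_CUBIC)
cv2.imwrite('pics/b.png',b)
E
```

```text
(no output)
```

View pics/a.png

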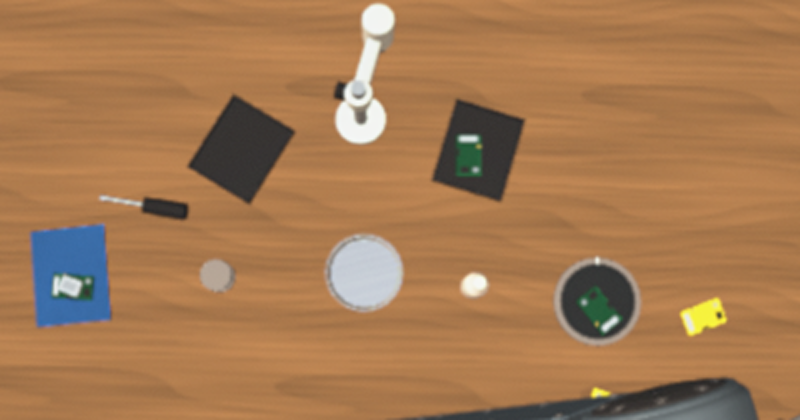

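View pics/b.png

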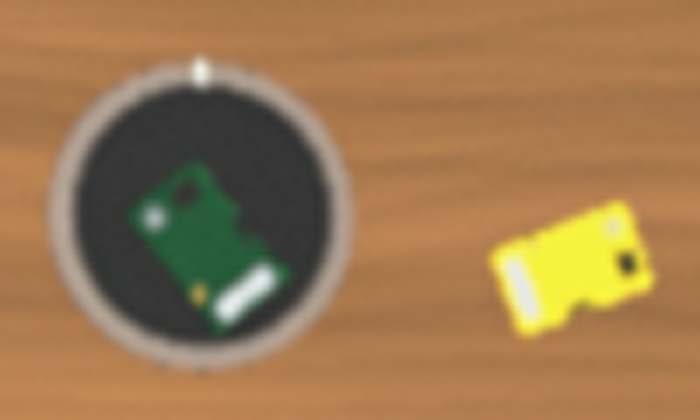

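The top image shows two green boards and two yellow look-alikes in my work area:
- **Turntable:** green board at about (370,214). This is the old_board, being green and on the platter.
- **Bench beside the turntable:** yellow board at (422,218), and another yellow piece near (370,256). Neither is meant.
- **Full tray:** done_board at (305,138).
- **Mat:** new_board with the shield at (106,203).

The enlarged crop confirms the first one. The empty tray is at (191,134), the dish at (252,196) and the microscope pillar near (250,110).

```bash
cat >> h.py <<'E'
def go(x,y,z,yaw):
    """tool-frame shift to reach (mm) with tool x along yaw (deg, mod 180)"""
    s=read_state();R=s['tcp_rot'];p=s['position']
    y0=np.degrees(np.arctan2(R[1,0],R[0,0])); d=(yaw-y0+90)%180-90
    D=R.T@(np.array([x,y,z])/1000-p)*100
    print('to',(x,y,z,yaw),'cm',np.round(D,2),'roll rad',round(-np.radians(d),3),'yaw now',round(y0,1),'j6',s['joint_positions'][5].round(1))
E
python3 - <<'E'
from h import *
C=[]
for n in('top','side'):
    c=cam(n)
    for t,z,zm in [('turntable',0,.03),('tray_empty',0,.012),('dish',0,.014),('mat',0,.003),('old_board',.030,.035),('new_board',.003,.008),('shield',.008,.014),('microscope',0,0)]:
        for q in landmark_of(n,t)[:4]: print(n,t,'lm',round(q['p'],2),np.round(q['point']),(w(c,q['point'][::-1],z)[0,:2]*1000).round(1))
        for q in trace(n,t)[:4]: print('   tr',round(q['p'],2),np.round(q['bbox']),rect(c,q['pixels'],zm))
go(416.8,-355.4,120,40.8)
c=cam('top')
i=c['img'][180:225,80:130,::-1]; cv2.imwrite('pics/c.png',cv2.resize(i,(600,540),interpolation=cv2.INTER_CUBIC))
E
```

```text
top turntable lm 0.79 [211. 368.] [ 430.5 -359. ]
   tr 0.85 [347. 190.  44.  44.] [ 430.1 -353.   124.4  121.   -55.6]
top tray_empty lm 0.63 [131. 193.] [651.8 154.9]
   tr 0.77 [170. 109.  47.  54.] [641.2 158.7 125.4 109.2 -30.4]
top dish lm 0.98 [198. 253.] [459.8 -28. ]
   tr 0.78 [232. 180.  42.  32.] [463.2 -25.6 104.9 104.8  46.5]
top mat lm 0.86 [194. 106.] [462.  399.5]
   tr 0.79 [ 84. 170.  42.  52.] [452.4 402.9 142.3 113.1   7.6]
top old_board lm 0.72 [214. 372.] [ 418.8 -364.2]
top old_board lm 0.68 [219. 422.] [ 410.  -507.3]
top old_board lm 0.56 [264. 368.] [ 278.5 -353.5]
top old_board lm 0.48 [211. 371.] [ 429.5 -361.9]
   tr 0.86 [358. 204.  22.  22.] [ 416.4 -353.5   64.9   39.2   40.3]
   tr 0.53 [410. 211.  24.  14.] [ 411.6 -505.6   59.6   36.   -69. ]
top new_board lm 0.65 [203. 108.] [434.6 391.1]
top new_board lm 0.58 [209. 368.] [ 435.3 -360. ]
   tr 0.73 [ 98. 196.  22.  13.] [432.8 395.3  62.2  37.5 -88.5]
top shield lm 0.61 [205. 106.] [427.2 396.4]
top shield lm 0.45 [199. 182.] [451.  176.4]
   tr 0.39 [101. 202.  11.   7.] [434.  398.2  28.   19.9 
[... 502 characters left out ...]
 47.  28.] [ 641.3 -194.9  131.3  124.8  -14. ]
side mat lm 0.49 [146. 206.] [458.8 392.7]
   tr 0.77 [185. 140.  28.  19.] [421.2 394.1 112.1  96.7 -87.8]
side old_board lm 0.71 [309. 302.] [ 397.2 -540.9]
   tr 0.53 [220. 277.  23.  16.] [ 262.1 -395.1   60.5   47.   -19.8]
   tr 0.53 [290. 302.  27.  16.] [ 399.  -541.9   58.5   37.8  -68.8]
side new_board lm 0.55 [144. 196.] [427.7 422.1]
side new_board lm 0.26 [212. 312.] [ 634.7 -168.6]
side shield lm 0.39 [146. 197.] [420.6 395.4]
side microscope lm 0.67 [185. 302.] [681.2 -12.2]
   tr 0.9 [294. 137.  45.  56.] [817.  109.4 423.5 151.6  57.9]
to (416.8, -355.4, 120, 40.8) cm [ 21.63 -12.18  12.15] roll rad -0.253 yaw now 26.3 j6 -10.2
```

View pics/c.png

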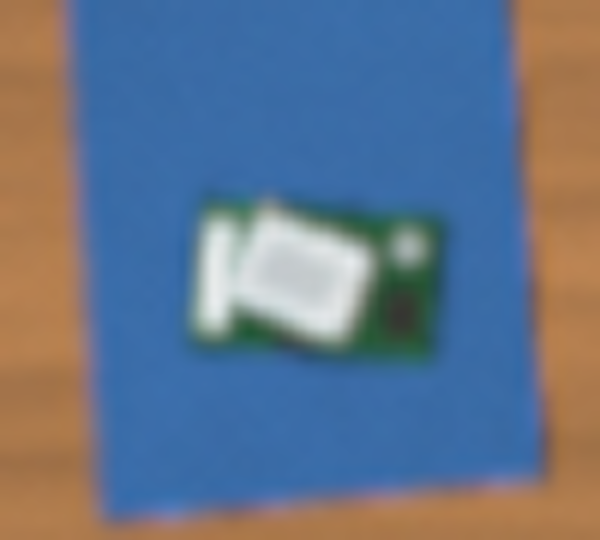

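The crop shows the shield at about (105.4,202.9) px, yawed about 18° from the board, on the waiting board at (106.5,203.3) px. The measurements agree, so I'll start with the old board.

```bash
python3 -m jog '[{"roll":-0.125},{"roll":-0.125},{}]'; python3 -c "
from h import *
go(416.6,-354.8,100,40.5)"
```

```text
to (416.6, -354.8, 100, 40.5) cm [ 21.63 -12.23  14.15] roll rad -0.248 yaw now 26.3 j6 -10.2$[0]: bad value
```

```bash
python3 -m jog '[{"tx":0,"ty":0,"tz":0,"roll":-0.125,"jaw":1},{"tx":0,"ty":0,"tz":0,"roll":-0.125,"jaw":1}]'; python3 -c "
from h import *
go(416.6,-354.8,100,40.5)"
```

```text
time_s: 3.05
position: [0.2768, -0.5603, 0.2416]
tcp_rot: [[0.756, 0.655, 0.0], [0.655, -0.756, 0.0], [0.0, -0.0, -1.0]]
force: [-0.5, 0.0, 0.5]
opening: 1.002
grasp_force: 0.0
to (416.6, -354.8, 100, 40.5) cm [24.02 -6.38 14.16] roll rad 0.007 yaw now 40.9 j6 -24.8
```

```bash
python3 -m jog '[{"tx":3,"ty":-0.8,"tz":1.2,"roll":0,"jaw":0.7},{"tx":3,"ty":-0.8,"tz":1.2,"roll":0,"jaw":0.7},{"tx":3,"ty":-0.8,"tz":1.2,"roll":0,"jaw":0.7},{"tx":3,"ty":-0.8,"tz":1.2,"roll":0,"jaw":0.7},{"tx":3,"ty":-0.8,"tz":1.2,"roll":0,"jaw":0.7},{"tx":3,"ty":-0.8,"tz":1.2,"roll":0,"jaw":0.7},{"tx":3,"ty":-0.8,"tz":1.2,"roll":0,"jaw":0.7},{"tx":3,"ty":-0.8,"tz":1.2,"roll":0,"jaw":0.7}]'; python3 - <<'E'
from h import *
go(416.6,-354.8,51,40.5)
c=cam('side'); i=c['img'][200:340,200:360,::-1]; cv2.imwrite('pics/d.png',cv2.resize(i,(640,560),interpolation=cv2.INTER_CUBIC))
E
```

```text
time_s: 3.85
position: [0.4181, -0.3547, 0.1453]
tcp_rot: [[0.759, 0.651, 0.0], [0.651, -0.759, -0.0], [0.0, 0.001, -1.0]]
force: [0.3, -0.7, 0.1]
opening: 0.705
grasp_force: 0.0
to (416.6, -354.8, 51, 40.5) cm [-0.12 -0.1   9.43] roll rad 0.002 yaw now 40.6 j6 -2.6
```

View pics/d.png

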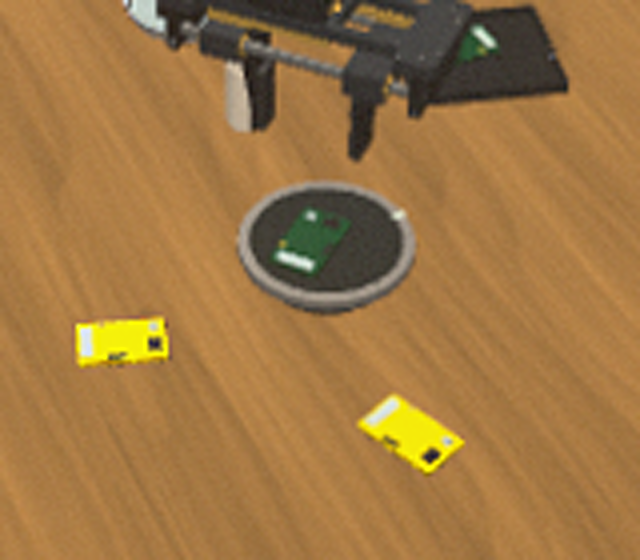

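The side view shows the jaws straddling the green board (about (277,260) px) on the platter. The yellow ones lie apart on the bench.

```bash
python3 -m jog '[{"tx":-0.1,"ty":-0.1,"tz":2,"roll":0,"jaw":0.7},{"tx":0,"ty":0,"tz":2,"roll":0,"jaw":0.7},{"tx":0,"ty":0,"tz":2,"roll":0,"jaw":0.7},{"tx":0,"ty":0,"tz":2,"roll":0,"jaw":0.7},{"tx":0,"ty":0,"tz":1,"roll":0,"jaw":0.7},{"tx":0,"ty":0,"tz":0.4,"roll":0,"jaw":0.7},{"tx":0,"ty":0,"tz":0,"roll":0,"jaw":0.7}]'; python3 -m jog '[{"tx":0,"ty":0,"tz":0,"roll":0,"jaw":0.3},{"tx":0,"ty":0,"tz":0,"roll":0,"jaw":0.2},{"tx":0,"ty":0,"tz":0,"roll":0,"jaw":0.2},{"tx":0,"ty":0,"tz":0,"roll":0,"jaw":0.2},{"tx":0,"ty":0,"tz":0,"roll":0,"jaw":0.2},{"tx":0,"ty":0,"tz":0,"roll":0,"jaw":0.2},{"tx":0,"ty":0,"tz":0,"roll":0,"jaw":0.2}]'
```

```text
time_s: 4.6
position: [0.4159, -0.3555, 0.0514]
tcp_rot: [[0.759, 0.651, -0.0], [0.651, -0.759, 0.0], [0.0, -0.0, -1.0]]
force: [-0.4, 0.3, 0.7]
opening: 0.703
grasp_force: 0.0
time_s: 5.3
position: [0.4163, -0.3558, 0.052]
tcp_rot: [[0.759, 0.651, 0.001], [0.651, -0.759, -0.001], [-0.0, 0.001, -1.0]]
force: [0.2, 0.2, 4.7]
opening: 0.398
grasp_force: 30.0
```

```bash
python3 -m jog '[{"tx":0,"ty":0,"tz":-0.5,"roll":0,"jaw":0.2},{"tx":0,"ty":0,"tz":-1,"roll":0,"jaw":0.2},{"tx":0,"ty":0,"tz":-2,"roll":0.12,"jaw":0.2},{"tx":0,"ty":0,"tz":-2,"roll":0.12,"jaw":0.2},{"tx":0,"ty":0,"tz":-2.5,"roll":0.12,"jaw":0.2},{"tx":0,"ty":0,"tz":-2.5,"roll":0.12,"jaw":0.2},{"tx":0,"ty":0,"tz":-2.5,"roll":0.12,"jaw":0.2},{"tx":0,"ty":0,"tz":-2,"roll":0.12,"jaw":0.2}]';  python3 -m jog '[{"tx":0,"ty":0,"tz":0,"roll":0.12,"jaw":0.2},{"tx":0,"ty":0,"tz":0,"roll":0.12,"jaw":0.2},{"tx":0,"ty":0,"tz":0,"roll":0.12,"jaw":0.2},{"tx":0,"ty":0,"tz":0,"roll":0.12,"jaw":0.2},{"tx":0,"ty":0,"tz":0,"roll":0,"jaw":0.2}]'; python3 - <<'E'
from h import *
go(641.2,158.9,200,-30)
c=cam('side'); i=c['img'][140:260,200:360,::-1]; cv2.imwrite('pics/e.png',cv2.resize(i,(640,480),interpolation=cv2.INTER_CUBIC))
E
```

```text
time_s: 6.1
position: [0.4159, -0.3553, 0.2035]
tcp_rot: [[1.0, -0.016, 0.001], [-0.016, -1.0, -0.001], [0.001, 0.001, -1.0]]
force: [0.0, 0.8, -0.9]
opening: 0.397
grasp_force: 30.0
time_s: 6.6
position: [0.4157, -0.3551, 0.202]
tcp_rot: [[0.882, -0.471, -0.0], [-0.471, -0.882, 0.0], [-0.0, -0.0, -1.0]]
force: [0.1, -0.0, -0.1]
opening: 0.4
grasp_force: 30.0
to (641.2, 158.9, 200, -30) cm [ -4.35 -55.96   0.2 ] roll rad 0.033 yaw now -28.1 j6 65.9
```

View pics/e.png

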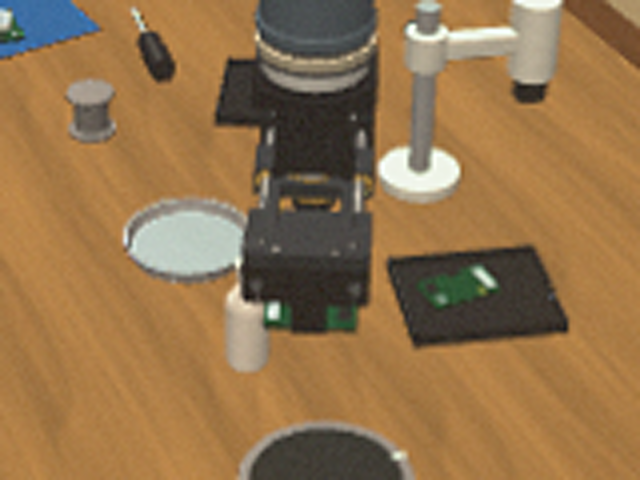

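The old board is held level (about (277,218) px). The platter is empty, and the microscope stands clear on the right.

```bash
python3 -m jog '[{"tx":0,"ty":-2,"tz":0,"roll":0.03,"jaw":0.2},{"tx":-0.3,"ty":-4,"tz":0,"roll":0,"jaw":0.2},{"tx":-0.3,"ty":-4,"tz":0,"roll":0,"jaw":0.2},{"tx":-0.3,"ty":-4,"tz":0,"roll":0,"jaw":0.2},{"tx":-0.3,"ty":-4,"tz":0,"roll":0,"jaw":0.2},{"tx":-0.3,"ty":-4,"tz":0,"roll":0,"jaw":0.2},{"tx":-0.3,"ty":-4,"tz":0,"roll":0,"jaw":0.2},{"tx":-0.3,"ty":-4,"tz":0,"roll":0,"jaw":0.2}]';  python3 -m jog '[{"tx":-0.3,"ty":-4,"tz":0,"roll":0,"jaw":0.2},{"tx":-0.3,"ty":-4,"tz":0,"roll":0,"jaw":0.2},{"tx":-0.3,"ty":-4,"tz":0,"roll":0,"jaw":0.2},{"tx":-0.3,"ty":-4,"tz":0,"roll":0,"jaw":0.2},{"tx":0,"ty":-4,"tz":0,"roll":0,"jaw":0.2},{"tx":0,"ty":-3,"tz":0,"roll":0,"jaw":0.2},{"tx":0,"ty":0,"tz":0,"roll":0,"jaw":0.2}]'; python3 - <<'E'
from h import *
go(641.2,158.9,26,-30)
E
```

```text
time_s: 7.45
position: [0.5469, -0.0829, 0.2017]
tcp_rot: [[0.869, -0.496, -0.0], [-0.496, -0.869, 0.0], [-0.0, 0.0, -1.0]]
force: [0.8, -0.6, 0.9]
opening: 0.399
grasp_force: 30.0
time_s: 8.15
position: [0.6521, 0.1247, 0.2015]
tcp_rot: [[0.871, -0.492, 0.002], [-0.492, -0.871, 0.001], [0.001, -0.002, -1.0]]
force: [-0.3, 0.3, -0.9]
opening: 0.399
grasp_force: 30.0
to (641.2, 158.9, 26, -30) cm [-2.65 -2.4  17.56] roll rad 0.009 yaw now -29.5 j6 120.6
```

```bash
python3 -m jog '[{"tx":-1.3,"ty":-1.2,"tz":0,"roll":0.009,"jaw":0.2},{"tx":-1.3,"ty":-1.2,"tz":0,"roll":0,"jaw":0.2},{"tx":0,"ty":0,"tz":2,"roll":0,"jaw":0.2},{"tx":0,"ty":0,"tz":3,"roll":0,"jaw":0.2},{"tx":0,"ty":0,"tz":3,"roll":0,"jaw":0.2},{"tx":0,"ty":0,"tz":3,"roll":0,"jaw":0.2},{"tx":0,"ty":0,"tz":2,"roll":0,"jaw":0.2},{"tx":0,"ty":0,"tz":0,"roll":0,"jaw":0.2}]'; python3 - <<'E'
from h import *
go(641.2,158.9,26,-30)
E
```

```text
time_s: 8.95
position: [0.637, 0.1543, 0.0683]
tcp_rot: [[0.863, -0.505, -0.008], [-0.505, -0.863, -0.001], [-0.007, 0.005, -1.0]]
force: [-0.1, -0.4, 0.8]
opening: 0.4
grasp_force: 30.0
to (641.2, 158.9, 26, -30) cm [ 0.16 -0.63  4.23] roll rad -0.006 yaw now -30.3 j6 124.2
```

```bash
python3 -m jog '[{"tx":0.2,"ty":-0.5,"tz":1,"roll":0,"jaw":0.2},{"tx":0,"ty":0,"tz":1,"roll":0,"jaw":0.2},{"tx":0,"ty":0,"tz":1,"roll":0,"jaw":0.2},{"tx":0,"ty":0,"tz":0.6,"roll":0,"jaw":0.2},{"tx":0,"ty":0,"tz":0.3,"roll":0,"jaw":0.2},{"tx":0,"ty":0,"tz":0,"roll":0,"jaw":0.2}]'; python3 - <<'E'
from h import *
go(641.2,158.9,26,-30)
E
```

```text
time_s: 9.55
position: [0.6442, 0.158, 0.0321]
tcp_rot: [[0.863, -0.506, -0.001], [-0.506, -0.863, -0.0], [-0.001, 0.001, -1.0]]
force: [0.3, -0.4, -0.3]
opening: 0.395
grasp_force: 30.0
to (641.2, 158.9, 26, -30) cm [-0.3   0.07  0.61] roll rad -0.007 yaw now -30.4 j6 124.5
```

```bash
python3 -m jog '[{"tx":0,"ty":0,"tz":0.4,"roll":0,"jaw":0.2},{"tx":0,"ty":0,"tz":0.15,"roll":0,"jaw":0.2},{"tx":0,"ty":0,"tz":0,"roll":0,"jaw":0.2}]';python3 -m jog '[{"tx":0,"ty":0,"tz":0.1,"roll":0,"jaw":0.2},{"tx":0,"ty":0,"tz":0,"roll":0,"jaw":0.2}]'
```

```text
time_s: 9.85
position: [0.6444, 0.158, 0.027]
tcp_rot: [[0.863, -0.506, -0.0], [-0.506, -0.863, -0.0], [-0.0, 0.0, -1.0]]
force: [-0.1, 0.0, -0.6]
opening: 0.398
grasp_force: 30.0
time_s: 10.05
position: [0.6446, 0.1581, 0.0261]
tcp_rot: [[0.863, -0.506, 0.0], [-0.506, -0.863, 0.0], [0.0, -0.0, -1.0]]
force: [0.8, -0.6, -0.7]
opening: 0.403
grasp_force: 30.0
```

```bash
python3 -m jog '[{"tx":0,"ty":0,"tz":0.1,"roll":0,"jaw":0.2},{"tx":0,"ty":0,"tz":0,"roll":0,"jaw":0.2}]' | grep -E 'pos|force';python3 -m jog '[{"tx":0,"ty":0,"tz":0.08,"roll":0,"jaw":0.2},{"tx":0,"ty":0,"tz":0,"roll":0,"jaw":0.2}]'| grep -E 'pos|force'
```

```text
position: [0.6447, 0.1581, 0.0252]
force: [0.2, -0.2, 0.9]
grasp_force: 30.0
position: [0.6447, 0.1581, 0.0251]
force: [-1.2, -1.2, 4.2]
grasp_force: 30.0
```

```bash
python3 -m jog '[{"tx":0,"ty":0,"tz":0,"roll":0,"jaw":0.5},{"tx":0,"ty":0,"tz":0,"roll":0,"jaw":0.55},{"tx":0,"ty":0,"tz":0,"roll":0,"jaw":0.55},{"tx":0,"ty":0,"tz":-1,"roll":0,"jaw":0.55},{"tx":0,"ty":0,"tz":-2,"roll":0,"jaw":0.55},{"tx":0,"ty":0,"tz":-4,"roll":0,"jaw":0.55},{"tx":0,"ty":0,"tz":-4,"roll":0,"jaw":0.55},{"tx":0,"ty":0,"tz":-4,"roll":0,"jaw":0.55}]'; python3 - <<'E'
from h import *
for k in range(3):
  c=cam('top')
  for t,zm in [('new_board',.008),('shield',.014)]:
    for q in trace('top',t)[:3]: print('   tr',t,round(q['p'],2),np.round(q['bbox']),rect(c,q['pixels'],zm))
i=c['img']; M=(i.min(2)>140)[195:212,98:118]; m=np.zeros(i.shape[:2],bool); m[195:212,98:118]=M
G=(i[...,1].astype(int)>i[...,2]+10)|m; g=np.zeros_like(m); g[194:213,95:121]=G[194:213,95:121]
print(rect(c,m,.014),rect(c,g,.008))
# shield, upsampled crop of white blob
go(434,398,200,73.5)
for q in trace('top','old_board')[:4]: print(q['p'],q['bbox'],rect(c,q['pixels'],.008))
E
```

```text
time_s: 11.25
position: [0.6443, 0.158, 0.176]
tcp_rot: [[0.863, -0.506, -0.0], [-0.506, -0.863, 0.0], [-0.0, 0.0, -1.0]]
force: [1.4, -0.4, -0.5]
opening: 0.55
grasp_force: 0.0
   tr shield 0.62 [188. 135.   4.   8.] [623.4 165.   23.   14.3  46.5]Traceback (most recent call last):
  File "<stdin>", line 8, in <module>
  File "h.py", line 17, in rect
    cn=max(cv2.findContours(mask.astype(np.uint8),0,cv2.CHAIN_APPROX_NONE)[0],key=cv2.contourArea)[:,0]
       ~~~^^^^^^^^^^^^^^^^^^^^^^^^^^^^^^^^^^^^^^^^^^^^^^^^^^^^^^^^^^^^^^^^^^^^^^^^^^^^^^^^^^^^^^^^
ValueError: max() iterable argument is empty
```

```bash
python3 - <<'E'
from h import *
c=cam('top'); i=cv2.imread('pics/top0.png')[:,:,::-1].astype(int)
x0,y0,s=92,190,8
u=cv2.resize(i[y0:y0+26,x0:x0+32].astype(np.float32),None,fx=s,fy=s,interpolation=cv2.INTER_CUBIC)
def big(m):
    m=cv2.morphologyEx(m.astype(np.uint8),cv2.MORPH_OPEN,np.ones((9,9)))
    cn=max(cv2.findContours(m,0,1)[0],key=cv2.contourArea)[:,0]
    P=w(c,(cn+.5)/s-.5+[x0,y0],Z)[:,:2]*1000
    (a,b),(l,q),t=cv2.minAreaRect(P.astype(np.float32))
    if l<q:l,q,t=q,l,t+90
    return np.round([a,b,l,q,(t+90)%180-90],1)
Z=.008; print('board',big((u[...,2]-u[...,0]<40)&(u[...,2]-u[...,1]<30)))
Z=.014
for th in(120,140,150,160):
  m=u.min(2)>th; m[:,:int((99.8-x0)*s)]=0; print('shield',th,big(m))
go(434,398,200,73.5)
E
```

```text
board [435.2 397.3  59.2  35.   87.3]
shield 120 [435.5 399.9  35.8  26.3  71. ]
shield 140 [435.5 399.9  34.5  24.9  71.2]
shield 150 [435.5 400.   33.7  24.2  71.5]
shield 160 [435.4 400.   33.1  23.6  72.2]
to (434, 398, 200, 73.5) cm [-30.23 -10.1   -2.68] roll rad 1.329 yaw now -30.4 j6 124.5
```

```bash
python3 -m jog '[{"tx":0,"ty":0,"tz":-0.5,"roll":-0.13,"jaw":0.55},{"tx":0,"ty":0,"tz":-0.5,"roll":-0.14,"jaw":0.55},{"tx":0,"ty":0,"tz":-0.5,"roll":-0.14,"jaw":0.55},{"tx":0,"ty":0,"tz":-0.5,"roll":-0.14,"jaw":0.55},{"tx":0,"ty":0,"tz":-0.5,"roll":-0.14,"jaw":0.55},{"tx":0,"ty":0,"tz":0,"roll":-0.14,"jaw":0.55},{"tx":0,"ty":0,"tz":0,"roll":-0.14,"jaw":0.55},{"tx":0,"ty":0,"tz":0,"roll":-0.14,"jaw":0.55}]'>/dev/null; python3 -m jog '[{"tx":0,"ty":0,"tz":0,"roll":-0.14,"jaw":0.55},{"tx":0,"ty":0,"tz":0,"roll":-0.14,"jaw":0.55},{"tx":0,"ty":0,"tz":0,"roll":-0.14,"jaw":0.55},{"tx":0,"ty":0,"tz":0,"roll":-0.14,"jaw":0.55},{"tx":0,"ty":0,"tz":0,"roll":-0.12,"jaw":0.55},{"tx":0,"ty":0,"tz":0,"roll":0,"jaw":0.55}]'; python3 - <<'E'
from h import *
go(435.5,399.5,120,72)
E
```

```text
time_s: 13.15
position: [0.6441, 0.158, 0.1982]
tcp_rot: [[0.306, 0.952, -0.002], [0.952, -0.306, -0.0], [-0.001, -0.002, -1.0]]
force: [-0.5, -0.0, 0.7]
opening: 0.548
grasp_force: 0.0
to (435.5, 399.5, 120, 72) cm [ 16.61 -27.24   7.85] roll rad 0.003 yaw now 72.2 j6 22.0
```

```bash
python3 -m jog '[{"tx":2,"ty":-3.4,"tz":0,"roll":0,"jaw":0.55},{"tx":2.1,"ty":-3.4,"tz":0,"roll":0,"jaw":0.55},{"tx":2.1,"ty":-3.4,"tz":0,"roll":0,"jaw":0.55},{"tx":2.1,"ty":-3.4,"tz":0,"roll":0,"jaw":0.55},{"tx":2.1,"ty":-3.4,"tz":0,"roll":0,"jaw":0.55},{"tx":2.1,"ty":-3.4,"tz":0,"roll":0,"jaw":0.55},{"tx":2.1,"ty":-3.4,"tz":1,"roll":0,"jaw":0.55},{"tx":2,"ty":-3.4,"tz":1,"roll":0,"jaw":0.55}]' >/dev/null;python3 -m jog '[{"tx":0,"ty":0,"tz":2,"roll":0,"jaw":0.55},{"tx":0,"ty":0,"tz":2,"roll":0,"jaw":0.55},{"tx":0,"ty":0,"tz":0,"roll":0,"jaw":0.55}]'; python3 - <<'E'
from h import *
go(435.5,399.5,29,72)
E
```

```text
time_s: 14.25
position: [0.434, 0.3985, 0.1364]
tcp_rot: [[0.307, 0.952, -0.006], [0.952, -0.307, -0.004], [-0.005, -0.004, -1.0]]
force: [0.2, -0.5, -0.2]
opening: 0.553
grasp_force: 0.0
to (435.5, 399.5, 29, 72) cm [ 0.2   0.15 10.73] roll rad 0.002 yaw now 72.1 j6 49.6
```

```bash
python3 -m jog '[{"tx":0.2,"ty":0.15,"tz":2,"roll":0,"jaw":0.55},{"tx":0,"ty":0,"tz":2,"roll":0,"jaw":0.55},{"tx":0,"ty":0,"tz":2,"roll":0,"jaw":0.55},{"tx":0,"ty":0,"tz":2,"roll":0,"jaw":0.55},{"tx":0,"ty":0,"tz":1,"roll":0,"jaw":0.55},{"tx":0,"ty":0,"tz":0,"roll":0,"jaw":0.55}]'; python3 - <<'E'
from h import *
go(435.5,399.5,29,72)
c=cam('side'); i=c['img'][110:180,160:250,::-1]; cv2.imwrite('pics/f.png',cv2.resize(i,(720,560),interpolation=cv2.INTER_CUBIC))
E
```

```text
time_s: 14.85
position: [0.4381, 0.4002, 0.0484]
tcp_rot: [[0.307, 0.952, -0.002], [0.952, -0.307, -0.001], [-0.002, -0.002, -1.0]]
force: [-0.1, 0.2, 0.4]
opening: 0.552
grasp_force: 0.0
to (435.5, 399.5, 29, 72) cm [-0.14 -0.22  1.94] roll rad 0.002 yaw now 72.1 j6 49.5
```

View pics/f.png

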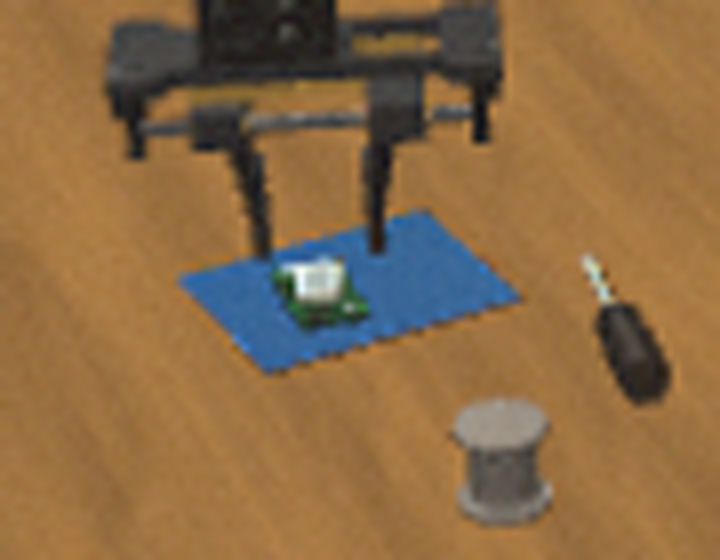

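The jaws straddle the shield (about (199,145) px); the spool and screwdriver are clear. I'll go down and grip.

```bash
python3 -m jog '[{"tx":-0.1,"ty":-0.2,"tz":1,"roll":0,"jaw":0.55},{"tx":0,"ty":0,"tz":0.6,"roll":0,"jaw":0.55},{"tx":0,"ty":0,"tz":0.3,"roll":0,"jaw":0.55},{"tx":0,"ty":0,"tz":0,"roll":0,"jaw":0.55}]'; python3 -m jog '[{"tx":0,"ty":0,"tz":0,"roll":0,"jaw":0.3},{"tx":0,"ty":0,"tz":0,"roll":0,"jaw":0.1},{"tx":0,"ty":0,"tz":0,"roll":0,"jaw":0.1},{"tx":0,"ty":0,"tz":0,"roll":0,"jaw":0.1},{"tx":0,"ty":0,"tz":0,"roll":0,"jaw":0.1},{"tx":0,"ty":0,"tz":0,"roll":0,"jaw":0.1},{"tx":0,"ty":0,"tz":0,"roll":0,"jaw":0.1}]'
```

```text
time_s: 15.3
position: [0.4359, 0.4003, 0.0299]
tcp_rot: [[0.306, 0.952, -0.001], [0.952, -0.306, -0.0], [-0.001, -0.0, -1.0]]
force: [-0.6, -1.3, 0.0]
opening: 0.553
grasp_force: 0.0
time_s: 16.0
position: [0.4363, 0.4005, 0.0304]
tcp_rot: [[0.306, 0.952, 0.0], [0.952, -0.306, 0.0], [0.0, 0.0, -1.0]]
force: [-0.1, -0.7, 1.1]
opening: 0.243
grasp_force: 30.0
```

```bash
python3 -m jog '[{"tx":0,"ty":0,"tz":-0.5,"roll":0,"jaw":0.1},{"tx":0,"ty":0,"tz":-1,"roll":0,"jaw":0.1},{"tx":0,"ty":0,"tz":-2,"roll":0,"jaw":0.1},{"tx":0,"ty":0,"tz":-3,"roll":0,"jaw":0.1},{"tx":0,"ty":0,"tz":-3,"roll":0,"jaw":0.1},{"tx":0,"ty":0,"tz":-1,"roll":0,"jaw":0.1},{"tx":0,"ty":0,"tz":0,"roll":0,"jaw":0.1}]'; python3 - <<'E'
from h import *
go(462.5,-25,135,72)
E
```

```text
time_s: 16.7
position: [0.4372, 0.4011, 0.1373]
tcp_rot: [[0.306, 0.952, 0.004], [0.952, -0.306, 0.002], [0.003, 0.003, -1.0]]
force: [-0.2, -0.2, -0.6]
opening: 0.239
grasp_force: 30.0
to (462.5, -25, 135, 72) cm [-39.79  15.45   0.14] roll rad 0.003 yaw now 72.2 j6 49.6
```

```bash
python3 -m jog '[{"tx":-2,"ty":0.8,"tz":0,"roll":0,"jaw":0.1},{"tx":-3.4,"ty":1.3,"tz":0,"roll":0,"jaw":0.1},{"tx":-3.4,"ty":1.3,"tz":0,"roll":0,"jaw":0.1},{"tx":-3.4,"ty":1.3,"tz":0,"roll":0,"jaw":0.1},{"tx":-3.4,"ty":1.3,"tz":0,"roll":0,"jaw":0.1},{"tx":-3.4,"ty":1.3,"tz":0,"roll":0,"jaw":0.1},{"tx":-3.4,"ty":1.3,"tz":0,"roll":0,"jaw":0.1},{"tx":-3.4,"ty":1.3,"tz":0,"roll":0,"jaw":0.1}]' >/dev/null;python3 -m jog '[{"tx":-3.4,"ty":1.3,"tz":0,"roll":0,"jaw":0.1},{"tx":-3.4,"ty":1.3,"tz":0,"roll":0,"jaw":0.1},{"tx":-3.4,"ty":1.4,"tz":0,"roll":0,"jaw":0.1},{"tx":-2.8,"ty":1.4,"tz":0,"roll":0,"jaw":0.1},{"tx":-1,"ty":0.4,"tz":0,"roll":0,"jaw":0.1},{"tx":0,"ty":0,"tz":0,"roll":0,"jaw":0.1}]'; python3 - <<'E'
from h import *
go(462.5,-25,28,72)
E
```

```text
time_s: 18.1
position: [0.4634, -0.0275, 0.1343]
tcp_rot: [[0.309, 0.951, -0.002], [0.951, -0.309, 0.001], [0.0, -0.002, -1.0]]
force: [-1.1, 0.7, -0.2]
opening: 0.242
grasp_force: 30.0
to (462.5, -25, 28, 72) cm [ 0.21 -0.14 10.63] roll rad 0.0 yaw now 72.0 j6 0.8
```

```bash
python3 -m jog '[{"tx":0.2,"ty":-0.1,"tz":2,"roll":0,"jaw":0.1},{"tx":0,"ty":0,"tz":3,"roll":0,"jaw":0.1},{"tx":0,"ty":0,"tz":3,"roll":0,"jaw":0.1},{"tx":0,"ty":0,"tz":1.5,"roll":0,"jaw":0.1},{"tx":0,"ty":0,"tz":0.6,"roll":0,"jaw":0.1},{"tx":0,"ty":0,"tz":0.3,"roll":0,"jaw":0.1},{"tx":0,"ty":0,"tz":0,"roll":0,"jaw":0.1}]';python3 -m jog '[{"tx":0,"ty":0,"tz":0.15,"roll":0,"jaw":0.1},{"tx":0,"ty":0,"tz":0,"roll":0,"jaw":0.1}]'|grep -E "pos|force"
```

```text
time_s: 18.8
position: [0.4634, -0.0236, 0.0313]
tcp_rot: [[0.305, 0.952, -0.0], [0.952, -0.305, 0.0], [0.0, -0.0, -1.0]]
force: [0.0, 0.0, -0.3]
opening: 0.24
grasp_force: 30.0
position: [0.4639, -0.0243, 0.0304]
force: [0.5, -0.7, 0.6]
grasp_force: 30.0
```

```bash
for i in 1; do python3 -m jog '[{"tx":0,"ty":0,"tz":0.2,"roll":0,"jaw":0.1},{"tx":0,"ty":0,"tz":0,"roll":0,"jaw":0.1}]'|grep -E "pos|force"; python3 -m jog '[{"tx":0,"ty":0,"tz":0.1,"roll":0,"jaw":0.1},{"tx":0,"ty":0,"tz":0,"roll":0,"jaw":0.1}]'|grep -E "pos|force";python3 -m jog '[{"tx":0,"ty":0,"tz":0.08,"roll":0,"jaw":0.1},{"tx":0,"ty":0,"tz":0,"roll":0,"jaw":0.1}]'|grep -E "pos|force"; done
```

```text
position: [0.4636, -0.0244, 0.0279]
force: [0.1, -0.2, 0.4]
grasp_force: 30.0
position: [0.4635, -0.0244, 0.0267]
force: [0.4, -0.2, 0.0]
grasp_force: 30.0
position: [0.4635, -0.0244, 0.0264]
force: [-0.5, 0.6, 4.7]
grasp_force: 30.0
```

```bash
python3 -m jog '[{"tx":0,"ty":0,"tz":0,"roll":0,"jaw":0.3},{"tx":0,"ty":0,"tz":0,"roll":0,"jaw":0.38},{"tx":0,"ty":0,"tz":0,"roll":0,"jaw":0.38},{"tx":0,"ty":0,"tz":-1,"roll":0,"jaw":0.38},{"tx":0,"ty":0,"tz":-2,"roll":0,"jaw":0.38},{"tx":0,"ty":0,"tz":-4,"roll":0,"jaw":0.5},{"tx":0,"ty":0,"tz":-4,"roll":0,"jaw":0.6},{"tx":0,"ty":0,"tz":0,"roll":0,"jaw":0.65}]'; python3 - <<'E'
from h import *
c=cam('top')
for q in trace('top','new_board')[:4]: print(round(q['p'],2),np.round(q['bbox']),rect(c,q['pixels'],.008))
x0,y0,s=92,190,8
u=cv2.resize(c['img'][y0:y0+26,x0:x0+32].astype(np.float32),None,fx=s,fy=s,interpolation=cv2.INTER_CUBIC)
m=(u[...,2]-u[...,0]<40)&(u[...,2]-u[...,1]<30)
m=cv2.morphologyEx(m.astype(np.uint8),cv2.MORPH_OPEN,np.ones((9,9)))
cn=max(cv2.findContours(m,0,1)[0],key=cv2.contourArea)[:,0]
P=w(c,(cn+.5)/s-.5+[x0,y0],.008)[:,:2]*1000
print(cv2.minAreaRect(P.astype(np.float32)))
i=c['img'][:,:,::-1]
cv2.imwrite('pics/g.png',np.vstack([cv2.resize(i[180:230,80:140],(720,300),interpolation=cv2.INTER_CUBIC)*1,cv2.resize(i[110:160,160:220],(720,300),interpolation=cv2.INTER_CUBIC)])[:, :])
go(434.8,396.5,130,87.5)
E
```

```text
time_s: 20.4
position: [0.4665, -0.025, 0.1406]
tcp_rot: [[0.306, 0.952, 0.01], [0.952, -0.306, -0.003], [0.0, 0.01, -1.0]]
force: [0.7, -0.4, -0.4]
opening: 0.571
grasp_force: 0.0
0.77 [102. 192.  16.  20.] [431.4 395.1  62.2  40.4 -88.5]
((435.75604248046875, 397.20904541015625), (59.06277084350586, 35.07890319824219), 88.58617401123047)
to (434.8, 396.5, 130, 87.5) cm [ 39.18 -15.66   0.68] roll rad -0.267 yaw now 72.2 j6 1.0
```

View pics/g.png

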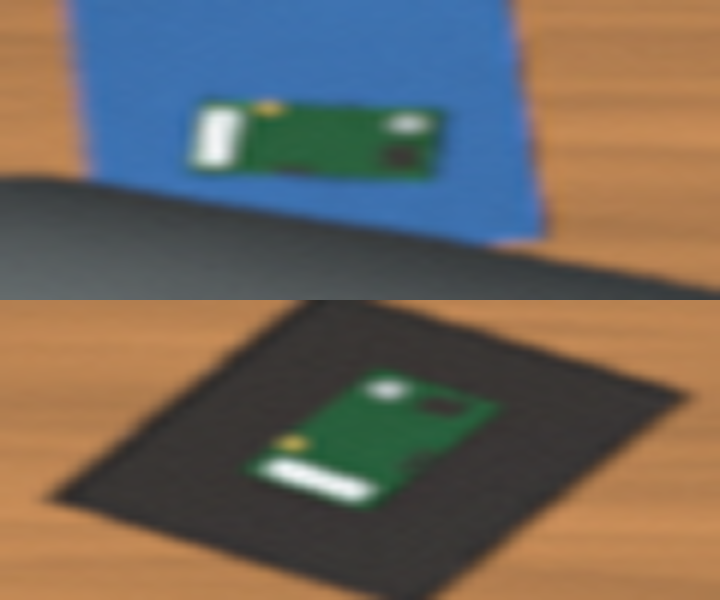

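The waiting board is bare now, centred at about (106.5,203) px. The old board lies in the middle of the tray at (191,134), aligned with it.

```bash
python3 -m jog '[{"tx":2,"ty":-0.8,"tz":0,"roll":0,"jaw":0.65},{"tx":3.4,"ty":-1.3,"tz":0,"roll":0,"jaw":0.65},{"tx":3.4,"ty":-1.3,"tz":0,"roll":0,"jaw":0.65},{"tx":3.4,"ty":-1.3,"tz":0,"roll":0,"jaw":0.65},{"tx":3.4,"ty":-1.3,"tz":0,"roll":0,"jaw":0.65},{"tx":3.4,"ty":-1.3,"tz":0,"roll":0,"jaw":0.65},{"tx":3.4,"ty":-1.3,"tz":0,"roll":0,"jaw":0.65},{"tx":3.4,"ty":-1.3,"tz":0,"roll":0,"jaw":0.65}]' >/dev/null;python3 -m jog '[{"tx":3.4,"ty":-1.3,"tz":0,"roll":0,"jaw":0.65},{"tx":3.4,"ty":-1.3,"tz":0,"roll":0,"jaw":0.65},{"tx":3.4,"ty":-1.4,"tz":0,"roll":0,"jaw":0.65},{"tx":2.5,"ty":-1.4,"tz":0,"roll":0,"jaw":0.65},{"tx":0,"ty":0,"tz":0,"roll":-0.135,"jaw":0.65},{"tx":0,"ty":0,"tz":0,"roll":-0.135,"jaw":0.65},{"tx":0,"ty":0,"tz":0,"roll":0,"jaw":0.65}]'; python3 - <<'E'
from h import *
go(435.5,396.8,50,88)
E
```

```text
time_s: 22.0
position: [0.4343, 0.3887, 0.1339]
tcp_rot: [[0.04, 0.999, -0.004], [0.999, -0.04, -0.002], [-0.002, -0.004, -1.0]]
force: [-0.8, 0.1, -0.2]
opening: 0.653
grasp_force: 0.0
to (435.5, 396.8, 50, 88) cm [0.84 0.12 8.39] roll rad -0.006 yaw now 87.7 j6 33.2
```

```bash
python3 -m jog '[{"tx":0.7,"ty":0.1,"tz":1,"roll":0,"jaw":0.65},{"tx":0.1,"ty":0,"tz":3,"roll":0,"jaw":0.65},{"tx":0,"ty":0,"tz":3,"roll":0,"jaw":0.65},{"tx":0,"ty":0,"tz":1.4,"roll":0,"jaw":0.65},{"tx":0,"ty":0,"tz":0,"roll":0,"jaw":0.65},{"tx":0,"ty":0,"tz":0,"roll":0,"jaw":0.65}]'; python3 - <<'E'
from h import *
go(435.5,396.8,23.5,88)
E
```

```text
time_s: 22.6
position: [0.4373, 0.3971, 0.0519]
tcp_rot: [[0.042, 0.999, -0.0], [0.999, -0.042, 0.0], [0.0, -0.0, -1.0]]
force: [-0.7, 0.4, -0.2]
opening: 0.651
grasp_force: 0.0
to (435.5, 396.8, 23.5, 88) cm [-0.04 -0.18  2.84] roll rad -0.007 yaw now 87.6 j6 33.8
```

```bash
python3 -m jog '[{"tx":0,"ty":-0.15,"tz":1.2,"roll":0,"jaw":0.65},{"tx":0,"ty":0,"tz":1,"roll":0,"jaw":0.65},{"tx":0,"ty":0,"tz":0.4,"roll":0,"jaw":0.65},{"tx":0,"ty":0,"tz":0.15,"roll":0,"jaw":0.65},{"tx":0,"ty":0,"tz":0,"roll":0,"jaw":0.65}]'; python3 -m jog '[{"tx":0,"ty":0,"tz":0,"roll":0,"jaw":0.3},{"tx":0,"ty":0,"tz":0,"roll":0,"jaw":0.2},{"tx":0,"ty":0,"tz":0,"roll":0,"jaw":0.2},{"tx":0,"ty":0,"tz":0,"roll":0,"jaw":0.2},{"tx":0,"ty":0,"tz":0,"roll":0,"jaw":0.2},{"tx":0,"ty":0,"tz":0,"roll":0,"jaw":0.2},{"tx":0,"ty":0,"tz":0,"roll":0,"jaw":0.2}]'
```

```text
time_s: 23.1
position: [0.4354, 0.397, 0.0243]
tcp_rot: [[0.041, 0.999, -0.0], [0.999, -0.041, -0.0], [-0.0, -0.0, -1.0]]
force: [0.2, -0.9, -0.1]
opening: 0.656
grasp_force: 0.0
time_s: 23.8
position: [0.4356, 0.3971, 0.0247]
tcp_rot: [[0.041, 0.999, 0.0], [0.999, -0.041, 0.0], [0.0, 0.0, -1.0]]
force: [-0.4, 0.8, 2.8]
opening: 0.398
grasp_force: 30.0
```

```bash
python3 -m jog '[{"tx":0,"ty":0,"tz":-0.5,"roll":0,"jaw":0.2},{"tx":0,"ty":0,"tz":-1,"roll":0,"jaw":0.2},{"tx":0,"ty":0,"tz":-2,"roll":0,"jaw":0.2},{"tx":0,"ty":0,"tz":-3,"roll":0,"jaw":0.2},{"tx":0,"ty":0,"tz":-4,"roll":0,"jaw":0.2},{"tx":0,"ty":0,"tz":-4,"roll":0,"jaw":0.2},{"tx":0,"ty":0,"tz":-3,"roll":0,"jaw":0.2},{"tx":0,"ty":0,"tz":0,"roll":0,"jaw":0.2}]'; python3 - <<'E'
from h import *
go(429.5,-353,200,87.6)
E
```

```text
time_s: 24.6
position: [0.4381, 0.3988, 0.2052]
tcp_rot: [[0.041, 0.999, 0.01], [0.999, -0.041, 0.006], [0.006, 0.009, -1.0]]
force: [0.3, -0.1, 0.4]
opening: 0.401
grasp_force: 30.0
to (429.5, -353, 200, 87.6) cm [-7.516e+01  2.210e+00  6.000e-02] roll rad 0.001 yaw now 87.7 j6 33.8
```

```bash
python3 -m jog '[{"tx":-2,"ty":0,"tz":0,"roll":0,"jaw":0.2},{"tx":-3.5,"ty":0.1,"tz":0,"roll":0,"jaw":0.2},{"tx":-3.5,"ty":0.1,"tz":0,"roll":0,"jaw":0.2},{"tx":-3.5,"ty":0.1,"tz":0,"roll":0,"jaw":0.2},{"tx":-3.5,"ty":0.1,"tz":0,"roll":0,"jaw":0.2},{"tx":-3.5,"ty":0.1,"tz":0,"roll":0,"jaw":0.2},{"tx":-3.5,"ty":0.1,"tz":0,"roll":0,"jaw":0.2},{"tx":-3.5,"ty":0.1,"tz":0,"roll":0,"jaw":0.2}]' >/dev/null;python3 -m jog '[{"tx":-3.5,"ty":0.1,"tz":0,"roll":0,"jaw":0.2},{"tx":-3.5,"ty":0.1,"tz":0,"roll":0,"jaw":0.2},{"tx":-3.5,"ty":0.1,"tz":0,"roll":0,"jaw":0.2},{"tx":-3.5,"ty":0.1,"tz":0,"roll":0,"jaw":0.2},{"tx":-3.5,"ty":0.1,"tz":0,"roll":0,"jaw":0.2},{"tx":-3.5,"ty":0.1,"tz":0,"roll":0,"jaw":0.2},{"tx":-3.5,"ty":0.1,"tz":0,"roll":0,"jaw":0.2},{"tx":-3.5,"ty":0.1,"tz":0,"roll":0,"jaw":0.2}]' ;python3 -m jog '[{"tx":-3.5,"ty":0.1,"tz":0,"roll":0,"jaw":0.2},{"tx":-3.5,"ty":0.1,"tz":0,"roll":0,"jaw":0.2},{"tx":-3.5,"ty":0.1,"tz":0,"roll":0,"jaw":0.2},{"tx":-3.5,"ty":0.1,"tz":0,"roll":0,"jaw":0.2},{"tx":-3.5,"ty":0.1,"tz":0,"roll":0,"jaw":0.2},{"tx":-2,"ty":0.1,"tz":0,"roll":0,"jaw":0.2},{"tx":0,"ty":0,"tz":0,"roll":0,"jaw":0.2}]' ; python3 - <<'E'
from h import *
go(429.5,-353,100,87.6)
E
```

```text
time_s: 26.2
position: [0.4273, -0.1492, 0.199]
tcp_rot: [[0.041, 0.999, -0.001], [0.999, -0.041, 0.001], [0.001, -0.001, -1.0]]
force: [0.6, 0.3, -0.8]
opening: 0.399
grasp_force: 30.0
time_s: 26.9
position: [0.426, -0.346, 0.199]
tcp_rot: [[0.044, 0.999, 0.001], [0.999, -0.044, -0.001], [-0.001, 0.001, -1.0]]
force: [0.2, 0.7, -0.5]
opening: 0.4
grasp_force: 30.0
to (429.5, -353, 100, 87.6) cm [-0.67  0.37  9.9 ] roll rad -0.002 yaw now 87.5 j6 -48.2
```

```bash
python3 -m jog '[{"tx":-0.6,"ty":0.3,"tz":1,"roll":0,"jaw":0.2},{"tx":0,"ty":0,"tz":3,"roll":0,"jaw":0.2},{"tx":0,"ty":0,"tz":3,"roll":0,"jaw":0.2},{"tx":0,"ty":0,"tz":3,"roll":0,"jaw":0.2},{"tx":0,"ty":0,"tz":2,"roll":0,"jaw":0.2},{"tx":0,"ty":0,"tz":1,"roll":0,"jaw":0.2},{"tx":0,"ty":0,"tz":0,"roll":0,"jaw":0.2},{"tx":0,"ty":0,"tz":0,"roll":0,"jaw":0.2}]'; python3 - <<'E'
from h import *
go(429.5,-353,52,87.6)
E
```

```text
time_s: 27.7
position: [0.4292, -0.3489, 0.0698]
tcp_rot: [[0.04, 0.999, 0.0], [0.999, -0.04, -0.0], [-0.0, 0.0, -1.0]]
force: [-0.6, -0.7, 1.0]
opening: 0.402
grasp_force: 30.0
to (429.5, -353, 52, 87.6) cm [-0.4   0.04  1.78] roll rad 0.002 yaw now 87.7 j6 -48.4
```

```bash
python3 -m jog '[{"tx":-0.4,"ty":0,"tz":0.8,"roll":0,"jaw":0.2},{"tx":0,"ty":0,"tz":0.5,"roll":0,"jaw":0.2},{"tx":0,"ty":0,"tz":0.3,"roll":0,"jaw":0.2},{"tx":0,"ty":0,"tz":0,"roll":0,"jaw":0.2}]'|grep -E "pos|force"; python3 -m jog '[{"tx":0,"ty":0,"tz":0.1,"roll":0,"jaw":0.2},{"tx":0,"ty":0,"tz":0,"roll":0,"jaw":0.2}]'|grep -E "pos|force";python3 -m jog '[{"tx":0,"ty":0,"tz":0.08,"roll":0,"jaw":0.2},{"tx":0,"ty":0,"tz":0,"roll":0,"jaw":0.2}]'|grep -E "pos|force"
```

```text
position: [0.4285, -0.3532, 0.0531]
force: [-0.3, 0.0, -0.5]
grasp_force: 30.0
position: [0.4287, -0.3533, 0.0525]
force: [-0.3, -0.5, -0.1]
grasp_force: 30.0
position: [0.4288, -0.3534, 0.0517]
force: [0.4, -0.2, 0.0]
grasp_force: 30.0
```

```bash
python3 -m jog '[{"tx":0,"ty":0,"tz":0.05,"roll":0,"jaw":0.2},{"tx":0,"ty":0,"tz":0,"roll":0,"jaw":0.2}]'|grep -E "pos|force";python3 -m jog '[{"tx":0,"ty":0,"tz":0.05,"roll":0,"jaw":0.2},{"tx":0,"ty":0,"tz":0,"roll":0,"jaw":0.2}]'|grep -E "pos|force"
```

```text
position: [0.4288, -0.3534, 0.0516]
force: [-0.3, 0.7, 4.0]
grasp_force: 30.0
position: [0.4288, -0.3534, 0.0516]
force: [-0.8, 1.0, 7.7]
grasp_force: 30.0
```

Contact. I'll release, retreat sideways toward the start region, and check.

```bash
python3 -m jog '[{"tx":0,"ty":0,"tz":-0.05,"roll":0,"jaw":0.5},{"tx":0,"ty":0,"tz":0,"roll":0,"jaw":0.6},{"tx":0,"ty":0,"tz":0,"roll":0,"jaw":0.6},{"tx":0,"ty":0,"tz":-1,"roll":0,"jaw":0.6},{"tx":0,"ty":0,"tz":-2,"roll":0,"jaw":0.6},{"tx":0,"ty":0,"tz":-4,"roll":0,"jaw":0.6},{"tx":0,"ty":0,"tz":-4,"roll":0,"jaw":0.6},{"tx":0,"ty":0,"tz":-4,"roll":0,"jaw":0.6}]'; python3 -m jog '[{"tx":-3,"ty":-1,"tz":0,"roll":0,"jaw":0.6},{"tx":-3,"ty":-2,"tz":0,"roll":0,"jaw":0.6},{"tx":-3,"ty":-2,"tz":0,"roll":0,"jaw":0.6},{"tx":-3,"ty":-2,"tz":0,"roll":0,"jaw":0.6},{"tx":-3,"ty":-2,"tz":0,"roll":0,"jaw":0.6},{"tx":-3,"ty":-2,"tz":0,"roll":0,"jaw":0.6},{"tx":-2,"ty":0,"tz":0,"roll":0,"jaw":0.6},{"tx":0,"ty":0,"tz":0,"roll":0,"jaw":0.6}]'; python3 - <<'E'
from h import *
c=cam('top')
for t,z in [('turntable',.03),('new_board',.035),('tray_empty',.012),('new_board',.008),('dish',.014),('shield',.010),('done_board',.008)]:
  for q in trace('top',t)[:4]: print(t,round(q['p'],2),np.round(q['bbox']),rect(c,q['pixels'],z))
i=c['img'][:,:,::-1]
f=lambda a,b:cv2.resize(i[b:b+50,a:a+50],(260,260),interpolation=cv2.INTER_CUBIC)
cv2.imwrite('pics/h.png',np.vstack([np.hstack([f(166,108),f(227,172),f(345,185)]),cv2.resize(i[60:270,70:470],(780,330))]))
E
```

```text
time_s: 29.7
position: [0.4285, -0.353, 0.203]
tcp_rot: [[0.041, 0.999, -0.0], [0.999, -0.041, 0.0], [0.0, -0.0, -1.0]]
force: [0.2, -0.5, 0.1]
opening: 0.601
grasp_force: 0.0
time_s: 30.5
position: [0.3096, -0.5518, 0.2017]
tcp_rot: [[0.044, 0.999, 0.001], [0.999, -0.044, -0.003], [-0.003, 0.001, -1.0]]
force: [0.2, 0.5, 0.7]
opening: 0.6
grasp_force: 0.0
turntable 0.6 [347. 188.  45.  44.] [ 430.1 -354.5  123.1  121.8  -89.5]
new_board 0.49 [361. 204.  20.  12.] [ 425.4 -354.4   57.    33.8  -88.8]
tray_empty 0.94 [167. 107.  50.  58.] [640.1 159.2 127.6 109.  -29.3]
tray_empty 0.71 [288. 108.  45.  51.] [ 646.6 -183.3  125.1  101.5  -14. ]
new_board 0.49 [361. 204.  20.  12.] [ 426.8 -360.8   58.2   34.5  -88.8]
dish 0.9 [234. 179.  38.  34.] [463.4 -23.3 106.9 106.  -61.9]
shield 0.56 [250. 197.   9.   4.] [461.3 -27.3  29.8  22.6  72.9]
done_board 0.53 [297. 128.  12.  18.] [ 638.8 -170.4   56.4   34.9    0.8]
```

View pics/h.png

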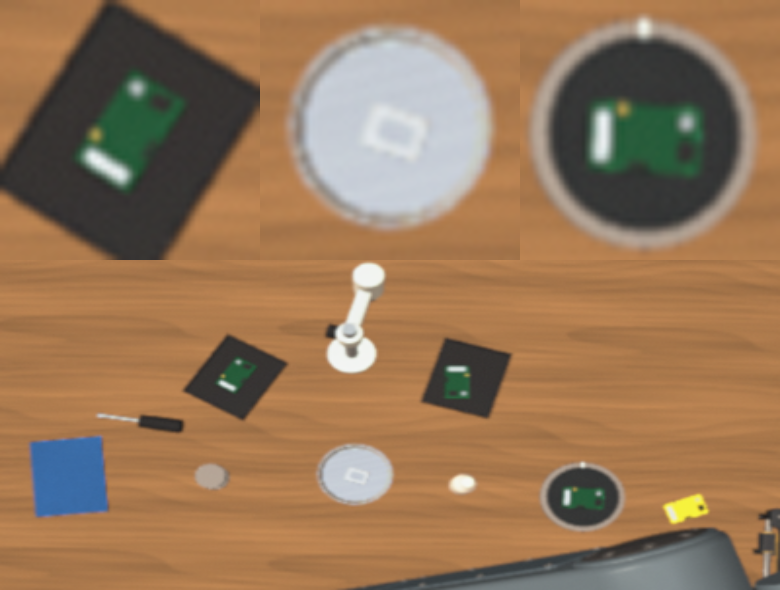

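All is in place. The old board lies in the tray, aligned (190,132). The shield is in the middle of the dish (254,199). The new board is within about 4 mm of the platter's axis (370,210), and the bystanders are unmoved.

```bash
python3 -c "
from rig import *
print(hand_in())"
```

```text
the job is handed in; nothing more can be done
None
```

The changeover is done and handed in at about 31 s, though the hand-in returned no verdict. In the last top picture the inspected board lies aligned in the empty tray, the waiting board is about 4 mm from the platter's axis, and the shield is in the middle of the dish.

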